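# Shut off the steam and hold the sprung boiler filler open for topping up

### The arm

A 6-joint arm with a two-finger parallel gripper is mounted at the origin on a cart in front of the work surface, level with it; the furniture and walls round the work are solid. World frame = base frame: x ahead of the robot, y to its left, z up, the work surface at z = 0. Lengths are in mm, angles in rad, forces in N, time in s.
With the tool pointing down it reaches from about 275 to 1000 mm from the base axis. Payload 8.4 kg.
Tool frame: the origin (TCP) lies at the very end of the fingers, on their centre line; the grasp point (between the pads) lies 19 mm behind it (r.pinch_z is the distance from the TCP to the grasp point, in mm); z points along the fingers, y is the line along which they close (so a half turn about z gives the same grasp; the last joint's range is limited). The gripper opens to 85 mm and grips with 20 to 120 N. Pads are 22 mm wide; open, the fingers measure 114 mm over their backs; the gripper's body (76 mm by 85 mm) begins 54 mm behind the grasp point. The pads swing forward as they close: fully open they stand 13 mm farther back than shut.
Start: joints at [-0.002, 0.353, 1.633, -0, 1.155, -0.002], TCP at [625.002, -0, 231.281] pointing down, gripper open.
Joint ranges: [-2.63, 2.63], [-0.92, 2.1], [0.06, 2.66], [-1.3, 4.44], [0, 2.69], [-3.02, 3.02]. Speed limits (rad/s): [2.22, 2.22, 2.79, 3.14, 3.14, 3.14].

### API

Orientations are given as [roll, pitch, yaw] about the fixed x, y, z axes, in that order (R = Rz(yaw) Ry(pitch) Rx(roll)).
In Python, from rig import r gives the robot as it stands.
- The arm moves only by the tool carry_out, never from a script. Its argument "series" is a list of rows, each a list of 7 numbers: the turn, a rotation vector about the tool's x, y, z as a fraction of full scale, then the shift along the tool's x, y, z as a fraction of full scale, then the gripper command: -1 is fully open, 1 is shut, values between are in proportion. A call has 1 to 8 rows; each row is the pose to reach, as a shift and turn from the pose commanded when the call began, along the tool's axes at that moment, turning the shorter way round; what a row does not reach only later rows make up. Full scale, the value 1, is 0.25 m for a shift and pi rad for a turn. A row lasts 1/8 s, in which the tool goes at most 62.5 mm and 10.7 degrees, less where a joint would pass 70% of its speed; a pose out of reach is approached as far as the arm can. A call with a number of a shift or a turn outside -1 to 1 is refused whole. A call with a gripper value outside its range is refused whole. The fingers move at their own pace and stop on an object; "force" is the grip in N (left out, the last holds). Time passes only in rows, so rows that repeat a pose let the fingers close. It gives the time, the measured TCP pose, the force, the opening and the grip force at its end, in the units of the state.
- r.sense(): the state, without advancing time (a new reading comes with each control period).
- r.grab_frame(name): name is "scene" or "side" or "wrist"; returns the picture (420x560x3 uint8, red, green, blue); there is no depth.
- r.get_calibration(name): a dict with "K" (3x3 intrinsics, pixels), "pose" (4x4, takes a point from camera to world coordinates). Camera axes: x right, y up, looking along -z (the intrinsics and any distortion apply to the point x, -y, -z); pixel columns grow to the right and rows downward; lengths in mm; the calibration is good to about 2 mm. A picture is of the moment at which its call begins: read the wrist's pose just before it. get_calibration takes no time and is no camera call; for the wrist camera it gives the pose at the moment of the call.
- r.sign_off(): hands the job in; it is judged then, once.
Trained networks look in the newest picture that a camera, given by its name, has taken for a name from the list of things; names that differ only in an ending like _2 or _b are one class to them, and where a whole thing is asked for, a point or a joint stands for the part that bears it (a point fixed in the world has none). Each returns a list of dicts, best first, with "score" (0 to 1); they miss things now and then, are a little off and sometimes report something else, mostly with a low value. They report only what shows in the picture. A call takes as long as a camera call.
- r.silhouettes(camera, label): "region" (420x560 bool, what is visible of it) and "position" ([row, column] in pixels, amid what is visible of it).
The state is a dict: "clock": time; "qpos": joint angles; "qvel": joint speeds; "joint_efforts": joint torques, N m; "eef_pos": TCP position; "tcp_rot": TCP orientation; "contact_force": force on the tool from outside, world axes, zero at the start; "wrist_torque": the same for the moment, N m; "opening": opening from 0.0 (shut) to 1.0 (fully open); "grasp_force": force on a finger pad.
Only numpy, scipy, OpenCV 4.12 (cv2) and the standard library are available. Lean on these libraries where they do the work, as an engineer would, in place of code of your own. Each camera call takes 0.05 s, during which the arm holds its last target. There are 200 camera calls.

### The job

The steam boiler needs topping up: first shut off its steam by turning the black dial to the red dot, and only then lift the round filler flap by its blue tab and hold it open at about 50 degrees, so that the drips under it run back into the filler while I pour. The flap springs shut if let go, so finish with the fingers still holding it steady at that angle. Leave the dial on the red dot and the other things on the table where they stand.

Things in the scene. Friction and masses are not known exactly. Their poses are not given: they have to be found in the camera images.
- boiler: Small white table-top steam boiler, fixed, 200 mm deep (x) x 270 mm wide (y), grey flat deck 115 mm above its underside. Origin at the centre of its underside; its x axis points to its back (away from the gauge and switch on its front), y to its left, z up. Seen from above its front, the black steam dial is at the right of the deck, the round white filler flap with a blue tab at the left.
- steam_dial (a joint): Dial angle in rad. 0 = white pointer at the red dot (steam off), pointing along the boiler's +y (to its left); positive = clockwise from above, to three growing white dots at 0.6, 0.95, 1.3 (more steam; 1.57 would point to the back). A blue bar (rinse) lies at -0.75. Stops at -0.8 and 1.5, none at the red dot. Stays where left (friction 0.04 N m). Starts among the white dots.
- dial_grip (a point): Middle of the dial's grip, a black upright bar 42 mm long (along the pointer) x 11 mm thick x 34 mm tall, on the dial's axis, 29 mm above the deck; the bar's top is 12 mm higher. Below the bar is a 43 mm disc whose top is 7.5 mm above the deck.
- filler_flap (a joint): Opening angle of the filler flap in rad: 0 = shut, lying level; 0.87 = 50 degrees open; stop at 1.5. A spring pulls it shut everywhere (about 0.17 N m when shut, 0.26 N m at 50 degrees, gravity included; some 2 N at the tab); let go, it snaps shut.
- flap_tab (a point): Centre of the blue pull tab at the front edge of the filler flap: an upright fin 12 mm thick (along the boiler's y) x 38 mm long (along x) x 26 mm tall, 31 mm above the deck when shut. It is fixed to the flap and turns with it. The flap is a 101 mm disc, 10 mm thick, on a 94 mm filler neck; with the flap shut, the disc's front edge lies 22 mm behind the tab's centre.
- flap_hinge (a point): Middle of the flap's hinge pin, on the boiler at the back of the filler neck, 17 mm above the deck. The hinge axis is the boiler's y axis; the tab's centre lies 130 mm in front of and 14.5 mm above it when shut, and rises up and back as the flap opens.
- water_bottle: Bystander: clear plastic water bottle with a blue cap, 72 mm across, 190 mm tall. Origin at the centre of its underside.
- spray_mister: Bystander: amber spray mister with a black head, 154 mm tall. Origin at the centre of its underside.
- wood_clapper: Bystander: beech tailor's clapper (smooth wooden bar), 56 x 236 x 43 mm. Origin at the centre of its underside.
- beige_spool: Bystander: beige thread spool, 42 mm across, 68 mm tall. Origin at the centre of its underside.
- wax_disc: Bystander: yellow beeswax disc, 34 mm across, 12 mm high. Origin at the centre of its underside.
- blue_cone: Bystander: blue-grey thread cone, 67 mm across, 115 mm tall. Origin at the centre of its underside.
- red_cone: Bystander: red thread cone, 43 mm across, 80 mm tall. Origin at the centre of its underside.
- white_cone: Bystander: white thread cone, 58 mm across, 100 mm tall. Origin at the centre of its underside.

How it is judged:
By the outcome, as a careful person would: the job done as asked, in the order asked, and still so for the second after the job is handed in, while the arm keeps its last pose, push and grip.
It also fails if it takes over 48 s, if anything falls off the work surface, if the arm or the gripper's body presses on something with over 40 N, if the wrist force passes 120 N, or if a joint passes its speed limit or range.

## Working session

There is one attempt and no reset: what is moved stays moved. The work goes in short steps, Python scripts to look and compute and a tool call to move; the robot and the scene stay as the last step left them, time stands still between calls to the robot, and variables do not carry over. Pictures are saved under pics/ and viewed, at most 10 in all, crops included, and the job is handed in when it is done.

Besides the shell and the picture viewer there is one more tool, called by a JSON object that holds its "api" and its "payload", one argument or row to a line. carry_out: Moves the arm, as the interface text tells. Its arguments: {"type":"object","properties":{"series":{"type":"array"},"force":{"type":"number"}},"required":["series"]}

```bash
mkdir -p pics
cat > h.py <<'E'
import numpy as np, cv2
from rig import r
from scipy.spatial.transform import Rotation as R
def proj(cam,P,c=None):
    c=c or r.get_calibration(cam); T=np.linalg.inv(np.array(c["pose"])); p=T[:3,:3]@np.asarray(P,float)+T[:3,3]
    q=np.array(c["K"])@np.array([p[0],-p[1],-p[2]]); return q[:2]/q[2]
def ray(cam,row,col,c=None):
    c=c or r.get_calibration(cam); T=np.array(c["pose"]); d=np.linalg.inv(np.array(c["K"]))@np.array([col,row,1.]); d=T[:3,:3]@np.array([d[0],-d[1],-d[2]])
    return T[:3,3],d/np.linalg.norm(d)
def atz(cam,row,col,z,c=None):
    o,d=ray(cam,row,col,c); return o+d*(z-o[2])/d[2]
def tri(rays):
    A=0;b=0
    for o,d in rays:
        M=np.eye(3)-np.outer(d,d);A=A+M;b=b+M@o
    return np.linalg.solve(A,b)
E
python3 - <<'E'
from h import *
ims={}
for c in("scene","side","wrist"):
    im=r.grab_frame(c); cv2.imwrite(f"pics/{c}0.png",im[:,:,::-1]); k=r.get_calibration(c); print(c,np.round(k["pose"],3).tolist(),{a:b for a,b in k.items() if a!="pose"})
    for n in("boiler","dial_grip","steam_dial","flap_tab","filler_flap"):
        for d in r.silhouettes(c,n)[:2]: print(c,n,round(d["score"],2),np.round(d["position"]),d["region"].sum())
print(r.sense(), r.pinch_z)
ims=[cv2.imread(f"pics/{c}0.png") for c in("scene","side")]
E
```

```text
scene [[0.579, 0.505, -0.64, -410.948], [-0.815, 0.37, -0.446, -677.09], [0.011, 0.78, 0.626, 1057.081], [0.0, 0.0, 0.0, 1.0]] {'K': array([[422.84578288,   0.        , 277.42980604],
       [  0.        , 422.84578288, 209.61315568],
       [  0.        ,   0.        ,   1.        ]])}
scene boiler 0.67 [224. 285.] 4305
scene dial_grip 0.49 [216. 298.] 109
scene steam_dial 0.29 [186. 294.] 224
scene flap_tab 0.67 [200. 274.] 481
scene flap_tab 0.29 [171. 267.] 349
scene filler_flap 0.61 [203. 273.] 462
side [[0.901, 0.242, -0.36, 142.385], [-0.434, 0.457, -0.776, -972.953], [-0.023, 0.856, 0.517, 743.093], [0.0, 0.0, 0.0, 1.0]] {'K': array([[444.10744847,   0.        , 278.68514564],
       [  0.        , 444.10744847, 199.0395688 ],
       [  0.        ,   0.        ,   1.        ]])}
side boiler 0.91 [218. 274.] 6330
side dial_grip 0.48 [208. 275.] 200
side steam_dial 0.6 [211. 275.] 218
side steam_dial 0.49 [187. 322.] 391
side flap_tab 0.72 [185. 262.] 644
side filler_flap 0.82 [183. 261.] 736
wrist [[1.0, 0.001, 0.0, 624.908], [-0.001, 0.947, 0.322, 82.877], [0.0, -0.322, 0.947
[... 438 characters left out ...]
pos': array([-2.39980332e-03,  3.52964736e-01,  1.63339777e+00, -3.69740976e-06,
        1.15524135e+00, -2.39239592e-03]), 'qvel': array([-0.00110694,  0.00011073,  0.00047474, -0.00077414,  0.00134824,
       -0.00052045]), 'joint_efforts': array([-7.77192272e-04, -6.05160570e+01, -3.42438555e+01,  1.09059675e-05,
        1.30223430e-03, -1.78213958e-05]), 'eef_pos': array([ 6.24991668e+02, -1.01490722e-03,  2.31303963e+02]), 'tcp_rot': array([-3.14158144e+00,  3.35590318e-06,  1.57079041e+00]), 'contact_force': array([-0.14846075, -0.24221246, -1.07286597]), 'wrist_torque': array([-0.01343631,  0.0129806 ,  0.00237012]), 'grasp_force': 0.0, 'opening': 1.000058858745031} 18.700000000000003
```

View pics/wrist0.png

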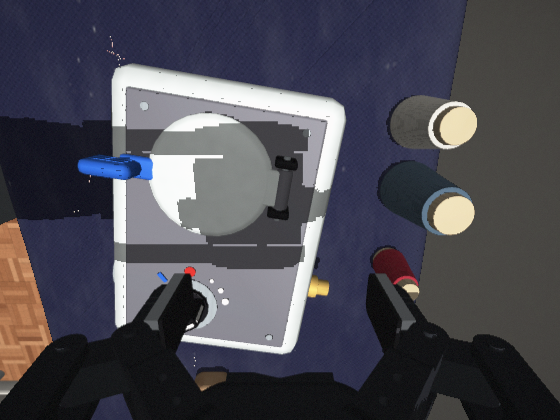

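```bash
python3 -c "
import cv2,numpy as np
a=cv2.imread('pics/scene0.png')[110:290,170:400];b=cv2.imread('pics/side0.png')[110:290,170:400]
cv2.imwrite('pics/c0.png',np.hstack([cv2.resize(x,(400,313),interpolation=cv2.INTER_CUBIC) for x in(a,b)]))"
```

```text
(no output)
```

View pics/c0.png

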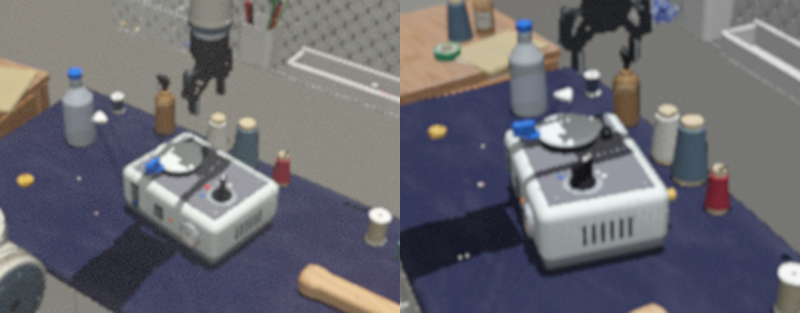

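The wrist view shows the boiler with its front toward the robot: blue tab at about (115,167), hinge bar from (286,160) to (277,217), red dot (190,271), blue bar (162,277), white dots (212,281), (221,290), (225,301), dial around (197,307), partly behind a finger. Scene and side show the cones behind the boiler, and mister and bottle to its left/behind.

Run:
```python
from h import *
from scipy.optimize import least_squares
pts=dict(red=(190,271),w1=(212,281),w2=(221,290),w3=(225,301),blue=(162,277))
for n,(u,v) in pts.items(): pts[n]=atz("wrist",v,u,115)[:2]; print(n,pts[n].round(1))
h=[atz("wrist",v,u,132)[:2] for u,v in((286,160),(277,217))]
print("hinge",np.round(h,1)); d=h[0]-h[1]; print("yaw hinge",np.arctan2(-d[0],d[1]))
print("tab top",atz("wrist",167,85,159).round(1),atz("wrist",167,135,159).round(1))
for n,uv in dict(scr1=(144,105),scr2=(269,338),scr3=(306,132)).items(): print(n,atz("wrist",uv[1],uv[0],115).round(1))
ang=dict(red=0,w1=.6,w2=.95,w3=1.3)
def f(x):
    e=[]
    for n,a in ang.items():
        b=x[2]+np.pi/2-a; e+=list(x[:2]+x[3]*np.array([np.cos(b),np.sin(b)])-pts[n])
    return e
s=least_squares(f,[540,-20,-.1,30]); print(s.x,s.cost)
for c,a in(("scene",[(200,274)]),("side",[(185,262)])): pass
```

```text
red [538.7 -63.6]
w1 [559.1 -74.7]
w2 [567.2 -84.8]
w3 [570.4 -97.5]
blue [510.9 -70.2]
hinge [[630.1  45.4]
 [622.8  -2.6]]
yaw hinge -0.15135020550452846
tab top [486.5  44.7 159. ] [522.1  44.7 159. ]
scr1 [516.1  86.9 115. ]
scr2 [ 613.8 -142.8  115. ]
scr3 [646.9  65.8 115. ]
[ 5.32451693e+02 -1.01651285e+02 -1.67776585e-01  3.83052392e+01] 0.29525764333732174
```

{"api": "carry_out", "payload": {
  "series": [
    [0, 0, 0.35, -0.407, -0.37, 0.06, -1],
    [0, 0, 0.35, -0.407, -0.37, 0.06, -1],
    [0, 0, 0.35, -0.407, -0.37, 0.06, -1],
    [0, 0, 0.35, -0.407, -0.37, 0.06, -1],
    [0, 0, 0.35, -0.407, -0.37, 0.06, -1],
    [0, 0, 0.35, -0.407, -0.37, 0.06, -1],
    [0, 0, 0.35, -0.407, -0.37, 0.06, -1],
    [0, 0, 0.35, -0.407, -0.37, 0.06, -1]
  ]
}}

```text
clock: 1.9
eef_pos: [532.5, -101.7, 216.3]
tcp_rot: [3.142, -0.0, 0.475]
contact_force: [-0.9, 0.6, -0.2]
opening: 0.999
grasp_force: 0.0
```

Run:
```python
from h import *
s=r.sense();print(s["eef_pos"],s["tcp_rot"])
im=r.grab_frame("wrist");cv2.imwrite("pics/w1.png",im[:,:,::-1])
print(proj("wrist",[532,-102,156]))
for n in("dial_grip","flap_tab"):
    for d in r.silhouettes("wrist",n)[:2]: print(n,round(d["score"],2),np.round(d["position"]),d["region"].sum())
```

```text
[ 532.53145815 -101.73659594  216.31754745] [ 3.14154773e+00 -6.14816126e-05  4.74770163e-01]
[279.53451439 232.21477251]
dial_grip 0.6 [212. 276.] 2226
flap_tab 0.82 [ 88. 129.] 20803
```

View pics/w1.png

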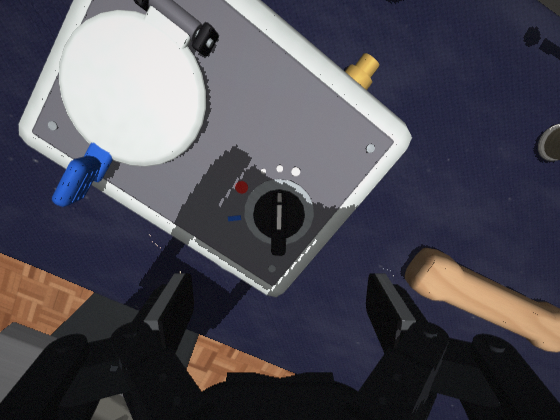

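The view from above the dial shows the dial at (279,212), its bar nearly vertical in the image with the white line at (280,192–228), red dot (241,187), white dots (263,171), (280,168), (296,171), and the flap tab at (82,178). I'll enlarge it with the model overlaid.

```bash
cat >> h.py <<'E'
def bar(c,yaw,a,z0=122.5,z1=156):
    t=yaw+np.pi/2-a; u=np.array([np.cos(t),np.sin(t)]); v=np.array([-u[1],u[0]])
    return [[*(np.array(c)+i*21*u+j*5.5*v),z] for z in(z0,z1) for i,j in((1,1),(1,-1),(-1,-1),(-1,1))]
E
python3 - <<'E'
from h import *
from scipy.optimize import least_squares
pts=dict(red=(241,187),w1=(263,171),w2=(280,168),w3=(296,171))
P={n:atz("wrist",v,u,115)[:2] for n,(u,v) in pts.items()}; print({n:p.round(1) for n,p in P.items()})
ang=dict(red=0,w1=.6,w2=.95,w3=1.3)
f=lambda x:np.concatenate([x[:2]+x[3]*np.array([np.cos(x[2]+np.pi/2-a),np.sin(x[2]+np.pi/2-a)])-P[n] for n,a in ang.items()])
s=least_squares(f,[540,-90,-.1,30]); print(s.x,s.cost)
im=cv2.imread("pics/w1.png")[140:290,180:380]; im=cv2.resize(im,None,fx=4,fy=4,interpolation=cv2.INTER_CUBIC)
for col,a in(((0,255,255),.95),):
    q=[(proj("wrist",p)-[180,140])*4 for p in bar(s.x[:2],-.16,a)]
    for k in(0,4): cv2.polylines(im,[np.int32(q[k:k+4])],True,col if k else (255,0,255),1)
cv2.imwrite("pics/w1c.png",im)
E
```

```text
{'red': array([538.4, -63. ]), 'w1': array([558.6, -73.3]), 'w2': array([567.1, -84.5]), 'w3': array([570.8, -97.2])}
[ 5.32035020e+02 -1.01515393e+02 -1.62108500e-01  3.89179409e+01] 0.09213672438891132
```

View pics/w1c.png

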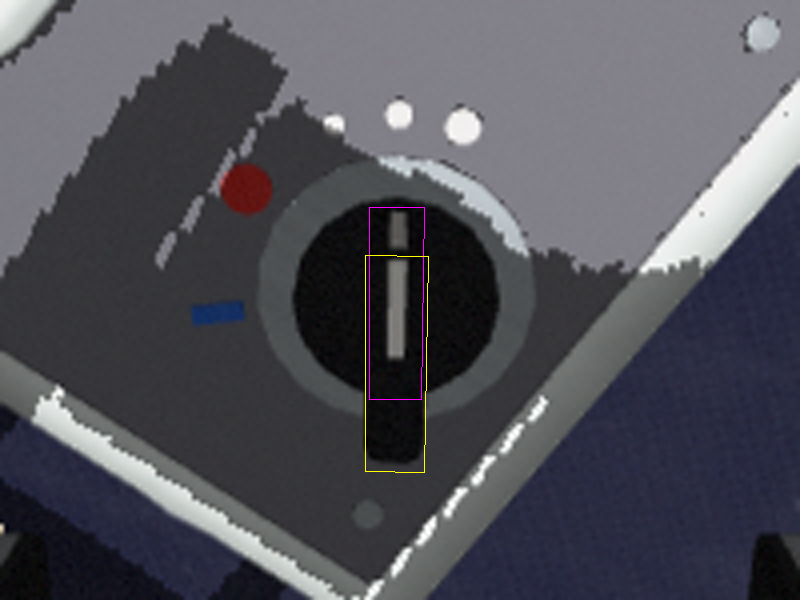

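The overlay confirms the bar at about 0.95 rad with its centre near (532,-101.5), aligned with the fingers.

{"api": "carry_out", "payload": {
  "series": [
    [0, 0, 0.005, 0, 0, 0.2, -1],
    [0, 0, 0.005, 0, 0, 0.335, -1],
    [0, 0, 0.005, 0, 0, 0.335, -1],
    [0, 0, 0.005, 0, 0, 0.335, 1],
    [0, 0, 0.005, 0, 0, 0.335, 1],
    [0, 0, 0.005, 0, 0, 0.335, 1],
    [0, 0, 0.005, 0, 0, 0.335, 1],
    [0, 0, 0.005, 0, 0, 0.335, 1]
  ],
  "force": 40
}}

```text
clock: 3.05
eef_pos: [532.5, -101.1, 133.3]
tcp_rot: [-3.141, -0.001, 0.455]
contact_force: [-2.7, 4.9, 7.9]
opening: 0.118
grasp_force: 40.7
```

{"api": "carry_out", "payload": {
  "series": [
    [0, 0, -0.05, 0, 0, 0, 1],
    [0, 0, -0.1, 0, 0, 0, 1],
    [0, 0, -0.15, 0, 0, 0, 1],
    [0, 0, -0.2, 0, 0, 0, 1],
    [0, 0, -0.25, 0, 0, 0, 1],
    [0, 0, -0.303, 0, 0, 0, 1],
    [0, 0, -0.303, 0, 0, 0, 1],
    [0, 0, -0.303, 0, 0, 0, 1]
  ]
}}

```text
clock: 4.05
eef_pos: [533.0, -101.4, 133.3]
tcp_rot: [3.141, -0.001, 1.407]
contact_force: [-0.3, 3.1, 5.8]
opening: 0.124
grasp_force: 40.3
```

{"api": "carry_out", "payload": {
  "series": [
    [0, 0, 0, 0, 0, 0, -1],
    [0, 0, 0, 0, 0, 0, -1],
    [0, 0, 0, 0, 0, 0, -1],
    [0, 0, 0, 0, 0, 0, -1],
    [0, 0, 0, 0, 0, -0.2, -1],
    [0, 0, 0, 0, 0, -0.34, -1],
    [0, 0, 0, 0, 0, -0.34, -1],
    [0, 0, 0, 0, 0, -0.34, -1]
  ]
}}

```text
clock: 5.05
eef_pos: [532.1, -101.7, 217.0]
tcp_rot: [-3.141, -0.0, 1.407]
contact_force: [-0.6, 0.2, -0.6]
opening: 0.998
grasp_force: 0.0
```

Run:
```python
from h import *
im=r.grab_frame("wrist");cv2.imwrite("pics/w2.png",im[:,:,::-1])
im=cv2.imread("pics/w2.png")[40:290,60:360]; k=2.4; im=cv2.resize(im,None,fx=k,fy=k,interpolation=cv2.INTER_CUBIC)
q=[(proj("wrist",p)-[60,40])*k for p in bar((532,-101.5),-.162,0)]
for j in(0,4): cv2.polylines(im,[np.int32(q[j:j+4])],True,(0,255,255) if j else (255,0,255),1)
cv2.imwrite("pics/w2c.png",im)
for n in("flap_tab","filler_flap"):
    for d in r.silhouettes("wrist",n)[:2]: print(n,round(d["score"],2),np.round(d["position"]),d["region"].sum())
```

```text
flap_tab 0.71 [ 33. 294.] 16741
flap_tab 0.62 [345. 298.] 2010
filler_flap 0.91 [ 35. 298.] 16588
```

View pics/w2c.png

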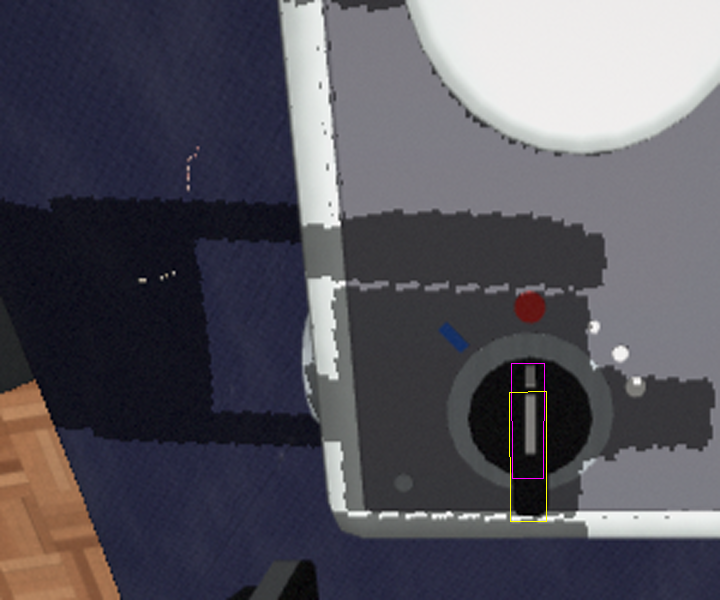

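The dial sits on the red dot (pointer column 530, dot column 530). Now I move above the blue tab with the fingers turned to close along the boiler's y.

{"api": "carry_out", "payload": {
  "series": [
    [0, 0, -0.06, 0.3, -0.15, 0, -1],
    [0, 0, -0.12, 0.55, -0.22, 0, -1],
    [0, 0, -0.18, 0.55, -0.22, 0, -1],
    [0, 0, -0.24, 0.55, -0.22, 0, -1],
    [0, 0, -0.3, 0.55, -0.22, 0, -1],
    [0, 0, -0.36, 0.55, -0.22, 0, -1],
    [0, 0, -0.42, 0.55, -0.22, 0, -1],
    [0, 0, -0.48, 0.55, -0.22, 0, -1]
  ]
}}

```text
clock: 6.2
eef_pos: [500.1, 42.8, 216.5]
tcp_rot: [-3.141, -0.002, 2.914]
contact_force: [-1.0, 0.2, 0.3]
opening: 1.004
grasp_force: 0.0
```

{"api": "carry_out", "payload": {
  "series": [
    [0, 0, -0.02, 0, 0, 0, -1],
    [0, 0, -0.02, 0, 0, 0, -1]
  ]
}}

```text
clock: 6.45
eef_pos: [500.2, 42.8, 216.7]
tcp_rot: [-3.141, -0.001, 2.97]
contact_force: [0.3, -0.2, 1.1]
opening: 0.998
grasp_force: 0.0
```

Run:
```python
from h import *
s=r.sense();print(s["eef_pos"],s["tcp_rot"],s["qpos"])
im=r.grab_frame("wrist");cv2.imwrite("pics/w3.png",im[:,:,::-1])
im=cv2.imread("pics/w3.png"); y=-.162; c,sn=np.cos(y),np.sin(y); H=np.array([626.5,21.4])
B=lambda a,b,z:[*(H+a*np.array([c,sn])+b*np.array([-sn,c])),z]
pt=[proj("wrist",B(-130+i*19,j*6,z)) for z in(133.5,159.5) for i,j in((1,1),(1,-1),(-1,-1),(-1,1))]
for j in(0,4): cv2.polylines(im,[np.int32(pt[j:j+4])],True,(0,255,255) if j else (255,0,255),1)
cv2.line(im,tuple(map(int,proj("wrist",B(0,25,132)))),tuple(map(int,proj("wrist",B(0,-25,132)))),(0,255,0),1)
cv2.imwrite("pics/w3c.png",im)
for n in("flap_tab","filler_flap"):
    for d in r.silhouettes("wrist",n)[:2]: print(n,round(d["score"],2),np.round(d["position"]),d["region"].sum())
```

```text
[500.17603143  42.83460703 216.72076643] [-3.14121764e+00 -1.42432964e-03  2.96969387e+00] [ 8.24457274e-02  1.78092927e-01  1.90601537e+00 -5.24058962e-06
  1.05895722e+00 -1.31644952e+00]
flap_tab 0.93 [289. 281.] 10356
filler_flap 0.67 [295. 277.] 10573
```

View pics/w3c.png

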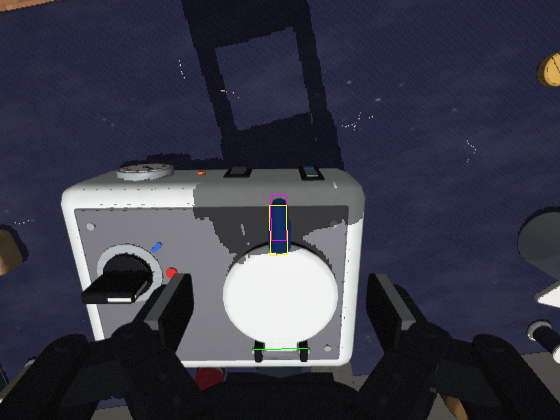

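The tab shows at (279,197–253), agreeing with the overlay within a couple of mm; the hinge line also matches. Tilt, descend, grip.

{"api": "carry_out", "payload": {
  "series": [
    [0, -0.055, 0, -0.01, -0.003, 0.05, -1],
    [0, -0.111, 0, -0.01, -0.003, 0.1, -1],
    [0, -0.111, 0, -0.01, -0.003, 0.22, -1],
    [0, -0.111, 0, -0.01, -0.003, 0.34, -1],
    [0, -0.111, 0, -0.01, -0.003, 0.34, -1],
    [0, -0.111, 0, -0.01, -0.003, 0.34, 1],
    [0, -0.111, 0, -0.01, -0.003, 0.34, 1],
    [0, -0.111, 0, -0.01, -0.003, 0.34, 1]
  ],
  "force": 50
}}

```text
clock: 7.6
eef_pos: [503.6, 41.7, 133.5]
tcp_rot: [3.141, 0.35, 2.97]
contact_force: [0.4, -0.4, -0.7]
opening: 0.374
grasp_force: 0.0
```

{"api": "carry_out", "payload": {
  "series": [
    [0, 0, 0, 0, 0, 0, 1],
    [0, 0, 0, 0, 0, 0, 1]
  ]
}}

```text
clock: 7.85
eef_pos: [503.3, 41.9, 133.0]
tcp_rot: [3.141, 0.35, 2.97]
contact_force: [-1.9, 2.0, 3.5]
opening: 0.174
grasp_force: 48.8
```

Run:
```python
from h import *
s=r.sense();print(s["eef_pos"],s["tcp_rot"],s["qpos"],s["contact_force"])
M=R.from_euler("xyz",s["tcp_rot"]); y=-.162; p=s["eef_pos"]; H=np.array([626.5,21.4,132.])
ax=np.array([-np.sin(y),np.cos(y),0])
for th in np.deg2rad([8,17,25,33,42,50]):
    Q=R.from_rotvec(ax*th); d=H+Q.apply(p-H)-p
    print((M.inv()*Q*M).as_rotvec().round(3)/np.pi, (M.inv().apply(d)/250).round(4))
```

```text
[503.2521718   41.86174678 132.95252663] [3.14105974 0.34955903 2.97002488] [ 0.15409825  0.16817105  2.21533568 -0.25987613  0.43836379 -1.02733934] [-1.88910113  2.02961015  3.45817975]
[ 0.00031831  0.04456338 -0.        ] [-0.0289  0.0001 -0.0635]
[ 0.00095493  0.09453804 -0.00031831] [-0.0715  0.0003 -0.1293]
[ 0.00127324  0.13878311 -0.00031831] [-0.1177  0.0006 -0.1815]
[ 0.00159155  0.18334649 -0.00063662] [-0.1707  0.0009 -0.2268]
[ 0.00222817  0.23332115 -0.00063662] [-0.2372  0.0014 -0.2684]
[ 0.00254648  0.27788453 -0.00063662] [-0.3011  0.0019 -0.2963]
```

{"api": "carry_out", "payload": {
  "series": [
    [0, 0.022, 0, -0.013, 0, -0.032, 1],
    [0, 0.0446, 0, -0.029, 0, -0.0635, 1],
    [0, 0.07, 0, -0.049, 0, -0.098, 1],
    [0, 0.0945, 0, -0.0715, 0, -0.129, 1]
  ]
}}

```text
clock: 8.35
eef_pos: [508.7, 41.0, 169.4]
tcp_rot: [3.141, 0.05, 2.97]
contact_force: [3.9, 0.2, -2.9]
opening: 0.173
grasp_force: 49.2
```

Run:
```python
from h import *
s=r.sense();print(s["eef_pos"],s["tcp_rot"],s["qpos"],s["contact_force"],s["wrist_torque"])
im=r.grab_frame("wrist");a=im[:,:,::-1]; r.grab_frame
b=r.grab_frame("side")[100:260,190:400,::-1]
cv2.imwrite("pics/w4.png",np.hstack([cv2.resize(a,(400,300)),cv2.resize(b,(394,300),interpolation=cv2.INTER_CUBIC)]))
```

```text
[508.74508086  40.99153439 169.37164346] [3.14074299 0.04953197 2.9701991 ] [ 0.08535127  0.22506361  1.96927809 -0.01501157  0.8991794  -1.30501395] [ 3.90129533  0.17699216 -2.92157669] [-0.070473   -0.48681605 -0.05737522]
```

View pics/w4.png

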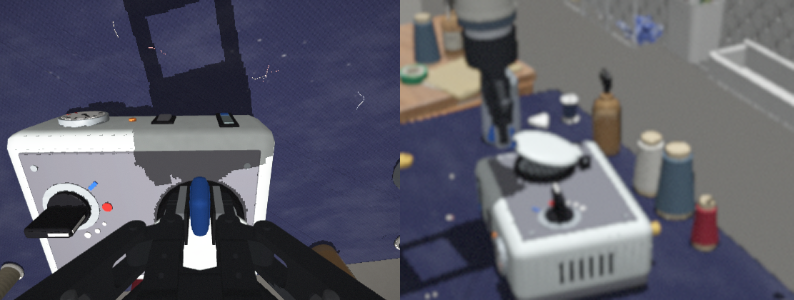

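The flap is lifting in the fingers (tab at (200,205) left half, filler neck showing) with low forces; the dial is still on the red dot.

Run:
```python
from h import *
s=r.sense(); M=R.from_euler("xyz",s["tcp_rot"]); y=-.162; p=s["eef_pos"]; H=np.array([626.5,21.4,132.])
ax=np.array([-np.sin(y),np.cos(y),0]); u=np.array([np.cos(y),np.sin(y),0])
f=lambda p:np.degrees(np.arctan2(p[2]-132,-(p-H)@u))
print("now",f(p)-f(np.array([503.25,41.86,132.95])))
for th in np.deg2rad([6,12,18,24,29,33]):
    Q=R.from_rotvec(ax*th); d=H+Q.apply(p-H)-p
    print((M.inv()*Q*M).as_rotvec().round(3)/np.pi, (M.inv().apply(d)/250).round(4))
```

```text
now 16.924502121105917
[0.00031831 0.03342254 0.        ] [-0.0206  0.0002 -0.0481]
[0.00063662 0.06652677 0.        ] [-0.046   0.0005 -0.0938]
[0.00095493 0.0999493  0.        ] [-0.0762  0.0008 -0.1366]
[0.00127324 0.13337184 0.        ] [-0.1106  0.0011 -0.176 ]
[0.00159155 0.1610648  0.        ] [-0.1423  0.0015 -0.2059]
[0.00190986 0.18334649 0.        ] [-0.1695  0.0017 -0.2278]
```

{"api": "carry_out", "payload": {
  "series": [
    [0, 0.0334, 0, -0.0206, 0, -0.048, 1],
    [0, 0.0665, 0, -0.046, 0, -0.094, 1],
    [0, 0.1, 0, -0.076, 0.001, -0.1365, 1],
    [0, 0.133, 0, -0.1105, 0.001, -0.176, 1],
    [0, 0.161, 0, -0.142, 0.001, -0.206, 1],
    [0, 0.184, 0, -0.17, 0.002, -0.228, 1],
    [0, 0.184, 0, -0.17, 0.002, -0.228, 1],
    [0, 0.184, 0, -0.17, 0.002, -0.228, 1]
  ]
}}

```text
clock: 9.45
eef_pos: [546.7, 34.8, 227.4]
tcp_rot: [-3.141, -0.529, 2.97]
contact_force: [-2.6, 3.1, 1.3]
opening: 0.171
grasp_force: 50.8
```

Run:
```python
from h import *
s=r.sense();print(s["eef_pos"],s["tcp_rot"],s["contact_force"],s["wrist_torque"])
y=-.162; p=s["eef_pos"]; H=np.array([626.5,21.4,132.]);u=np.array([np.cos(y),np.sin(y),0])
f=lambda p:np.degrees(np.arctan2(p[2]-132,-(p-H)@u))
print("angle",f(p)-f(np.array([503.25,41.86,132.95])))
a=r.grab_frame("wrist")[:,:,::-1]; b=r.grab_frame("side")[100:260,190:400,::-1]
cv2.imwrite("pics/w5.png",np.hstack([cv2.resize(a,(400,300)),cv2.resize(b,(394,300),interpolation=cv2.INTER_CUBIC)]))
```

```text
[546.7071371   34.80565145 227.40526854] [-3.14137128 -0.5285377   2.96998196] [-2.61392655  3.0896022   1.30746037] [ 0.37988284  0.26252764 -0.15585837]
angle 49.26406381472703
```

View pics/w5.png

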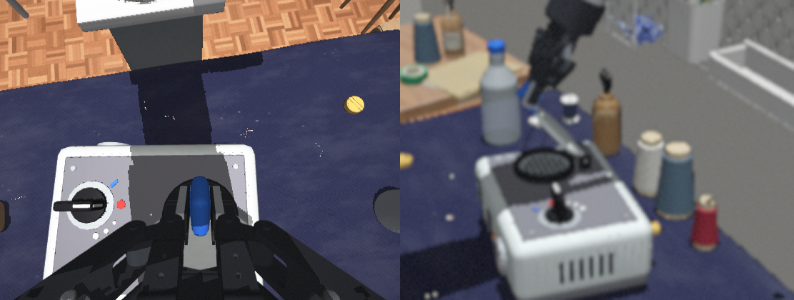

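The flap is held open at about 50° (tool turned 50.3°, arc position 49.3°). The dial is still on the red dot, the other things are in place, and the forces are low.

{"api": "carry_out", "payload": {
  "series": [
    [0, 0, 0, 0, 0, 0, 1],
    [0, 0, 0, 0, 0, 0, 1],
    [0, 0, 0, 0, 0, 0, 1],
    [0, 0, 0, 0, 0, 0, 1]
  ]
}}

```text
clock: 10.05
eef_pos: [547.6, 34.6, 228.2]
tcp_rot: [3.141, -0.526, 2.97]
contact_force: [-3.5, 4.9, 1.4]
opening: 0.173
grasp_force: 50.6
```

```bash
python3 -c "
from rig import r
print(r.sense()['eef_pos'],r.sign_off())"
```

```text
the job is handed in; nothing more can be done
[547.60924943  34.60190013 228.16456061] None
```

The dial was turned to the red dot first, then the flap was lifted by its blue tab; the fingers still hold it steady at about 50°, nothing else on the table was touched, and the job was handed in at about 10 s.

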